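Set the focus lever to the tall marker peg and fire the release

TASK

The camera lies on its back for a test picture of the flags overhead. Push its focus lever round with a fingertip until it points straight at the tall marker peg on the scale (not the short one), then press the button of the wireless release fully down and let it come up again, and finish with the hand clear. Only push and press: do not pick up or drag the release box, and leave the cup, carton, lens cap and scissors where they are.

Things in the scene. Friction and masses are not known exactly. Their poses are not given: they have to be found in the camera images.
- camera_rig: Camera on its back in a fixed plywood cradle (170 x 200 mm), lens up. Origin: lens axis at table height; x from the lens to the middle of the scale, z up. Camera body up to 77 mm high; lens 82 mm across, 152 mm high. Round its +x side a white arc scale with black ticks, 85 to 91 mm high, 88 to 126 mm from the axis, 80 degrees either side of x, held at its ends by two black spokes.
- focus_lever (a joint): Angle (rad) of the focus ring and its lever about the lens axis: 0 along camera_rig's x, growing anticlockwise from above, stops at -1.35 and 1.35. Stiff (0.09 N m, about 1.3 N at the post); stays where left. Rubber ring 94 mm across, 98 to 116 mm high; flat steel lever 12 mm wide, 104 to 110 mm high, its tip 87 mm from the axis.
- lever_post (a point): Centre of the top of the upright round steel post on the lever, 140 mm above the table, 72 mm from the lens axis. The post is 12 mm in diameter and stands 30 mm high on the lever (from 110 to 140 mm above the table). This frame turns with the lever: its x axis points outward along the lever, z up.
- tall_peg_top (a point): Centre of the top of the tall black marker peg, 10 mm in diameter and 30 mm high, standing fixed on the scale about 98 to 116 mm from the lens axis (top 121 mm above the table). It stands either left or right on the scale.
- short_peg_top (a point): Centre of the top of the short black marker peg, 10 mm in diameter and 10 mm high, fixed on the scale at the other side (top 101 mm above the table).
- release_box: Wireless release: loose grey plastic box 64 x 96 mm and 26 mm high with rubber feet, about 0.3 kg, with a push button on top 12 mm off its middle towards its own -y. Origin at the centre of its underside, z up.
- release_top (a point): Centre of the top face of the round white button on the release box, 26 mm in diameter; it moves down with the button.
- release (a joint): How far the release button is pressed (m): 0 up, 0.006 fully down; a spring raises it again. Fully down takes about 5 N.
- coffee_cup: White mug, 76 mm across, 60 mm high, loose bystander. Origin at the centre of its underside.
- carton: Red carton 65 x 200 mm, 55 mm high, loose bystander. Origin at the centre of its underside.
- lens_cap: Black lens cap, 78 mm across, 11 mm high, loose bystander lying flat. Origin at the centre of its underside.
- scissors: Small scissors lying flat, about 130 mm long, 8 mm high, loose bystander. Origin at their pivot, on the table.
There are look-alikes about, which are no part of the job. Leave any pink or red look-alike of the release_box alone.

How it is judged:
By the outcome, as a careful person would: the job done as asked, in the order asked, and still so for the second after the job is handed in, with the robot touching nothing.
It also fails if it takes over 48 s, if anything falls off the work surface, if the arm or the gripper's body presses on something with over 40 N, if the wrist force passes 120 N, or if a joint passes its speed limit or range.

ROBOT

A 7-joint arm with a two-finger parallel gripper is mounted at the origin on the work surface. World frame = base frame: x ahead of the robot, y to its left, z up, the work surface at z = 0. Lengths are in m, angles in rad, forces in N, time in s.
With the tool pointing down it reaches from about 0.425 to 0.975 m from the base axis. Payload 16.7 kg.
Tool frame: the origin (TCP) lies at the very end of the fingers, on their centre line; the grasp point (between the pads) lies 19 mm behind it (robot.grasp_offset is the distance from the TCP to the grasp point, in m); z points along the fingers, y is the line along which they close (so a half turn about z gives the same grasp; the last joint's range is limited). The gripper opens to 85 mm and grips with 20 to 120 N. Pads are 22 mm wide; open, the fingers measure 114 mm over their backs; the gripper's body (76 mm by 85 mm) begins 54 mm behind the grasp point. The pads swing forward as they close: fully open they stand 13 mm farther back than shut.
Start: joints at [-1.357, 0.426, 0.074, 1.606, -0.034, 1.111, -0.067], TCP at [0.24, 0.631, 0.231] pointing down, gripper open.
Joint ranges: [-2.85, 2.85], [-0.5, 2.14], [-1.23, 1.37], [0.21, 2.46], [-1.02, 4.16], [0.16, 2.05], [-2.73, 2.73]. Speed limits (rad/s): [1.89, 1.89, 2.39, 2.39, 3.01, 3.01, 3.01].

INTERFACE

Orientations are given as a unit quaternion [x, y, z, w].
In Python, from plant import robot gives the robot as it stands.
- The arm moves only by the shell command python3 -m creep 'ROWS' [OPENING] [FORCE]. ROWS is JSON, a list of rows, each a list of 2 entries, a list of its own where there are three numbers: the shift along the world's x, y, z in cm, then the turn, a rotation vector about the world's x, y, z in degrees. In form: [[[x, y, z], [wx, wy, wz]], ...]. A call has 1 to 8 rows; each row shifts and turns the commanded pose from where the row before left it; what a row does not reach is not made up. A row lasts 1/12 s, in which the tool goes at most 41.7 mm and 7.16 degrees, less where a joint would pass 70% of its speed; a pose out of reach is approached as far as the arm can. A call with a gripper value outside its range is refused whole. OPENING is the opening, from 0 (shut) to 1 (fully open), set as the call begins (- or left out, the last holds). The fingers move at their own pace and stop on an object; FORCE is the grip in N (left out, the last holds). Time passes only in rows, so rows that do not move let the fingers close. It gives the time, the measured TCP pose, the force, the opening and the grip force at its end, in the units of the state.
- robot.get_obs(): the state, without advancing time (a new reading comes with each control period).
- robot.read_camera(name): name is "side" or "top" or "wrist"; returns a dict with "pixels" (420x560x3 uint8, red, green, blue), "fx", "fy", "cx", "cy" (pixels), "pose" (4x4, takes a point from camera to world coordinates). Camera axes: x right, y down, z forward; pixel columns grow to the right and rows downward; lengths in m; the calibration is good to about 2 mm. The wrist camera is an equidistant fisheye: a pixel r from the principal point sees the ray r / f radians off the axis. A picture is of the moment at which its call begins. There is no depth.
- robot.close_job(): hands the job in; it is judged then, once.
The state is a dict: "t": time; "q": joint angles; "qvel": joint speeds; "tau": joint torques, N m; "tcp_pos": TCP position; "tcp_rot": TCP orientation; "ft_force": force on the tool from outside, world axes, zero at the start; "torque": the same for the moment, N m; "grip_width": opening from 0.0 (shut) to 1.0 (fully open); "grasp_force": force on a finger pad.
Only numpy, scipy, OpenCV 4.12 (cv2) and the standard library are available. Lean on these libraries where they do the work, as an engineer would, in place of code of your own. Each camera call takes 0.05 s, during which the arm holds its last target. There are 200 camera calls.

## Working session

There is one attempt and no reset: what is moved stays moved. The work goes in short steps, Python scripts to look and compute and a shell command to move; the robot and the scene stay as the last step left them, time stands still between calls to the robot, and variables do not carry over. Pictures are saved under pics/ and viewed, at most 10 in all, crops included, and the job is handed in when it is done.

```bash
mkdir -p pics
cat > h.py <<'E'
import numpy as np, cv2, pickle
from plant import robot
def grab(n,tag):
    c=robot.read_camera(n); cv2.imwrite(f'pics/{tag}.png',c['pixels'][:,:,::-1].copy()); pickle.dump(c,open(f'pics/{tag}.pkl','wb')); return c
def load(tag): return pickle.load(open(f'pics/{tag}.pkl','rb'))
def ray(c,u,v,fish=False):
    x=(u-c['cx'])/c['fx'];y=(v-c['cy'])/c['fy']
    if fish:
        r=np.hypot(x,y); d=np.array([x/r*np.sin(r),y/r*np.sin(r),np.cos(r)]) if r>1e-9 else np.array([0,0,1.])
    else: d=np.array([x,y,1.])
    P=np.array(c['pose']); return P[:3,3],P[:3,:3]@d
def onz(c,u,v,z,fish=False):
    o,d=ray(c,u,v,fish); return o+d*(z-o[2])/d[2]
E
python3 - <<'E'
from h import *
for n in ('top','side','wrist'):
    c=grab(n,n+'0'); print(n,c['fx'],c['cx'],c['cy'],np.round(c['pose'],3).tolist())
o=robot.get_obs();print(o['t'],o['tcp_pos'],o['tcp_rot'],o['grip_width'])
E
```

```text
top 501.324058611425 279.10773815586924 216.7491368636706 [[0.016, -0.984, 0.177, 0.406], [-1.0, -0.015, 0.009, 0.057], [-0.006, -0.177, -0.984, 1.178], [0.0, 0.0, 0.0, 1.0]]
side 401.83357973605956 282.90994648569233 211.8603003620714 [[0.98, -0.118, 0.159, 0.48], [-0.197, -0.504, 0.841, -0.643], [-0.019, -0.856, -0.517, 0.563], [0.0, 0.0, 0.0, 1.0]]
wrist 325.19226210127806 282.6098622346651 216.03900531344104 [[0.355, 0.891, 0.281, 0.168], [0.935, -0.339, -0.107, 0.659], [-0.0, 0.301, -0.954, 0.372], [0.0, 0.0, 0.0, 1.0]]
0.15 [0.23947893 0.63074153 0.2307741 ] [ 1.80455979e-01  9.83582933e-01 -5.02370373e-04 -4.50241649e-05] 0.9984393003644839
```

View pics/top0.png

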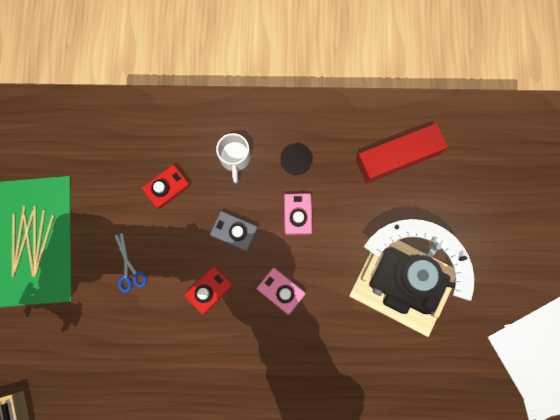

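View pics/side0.png

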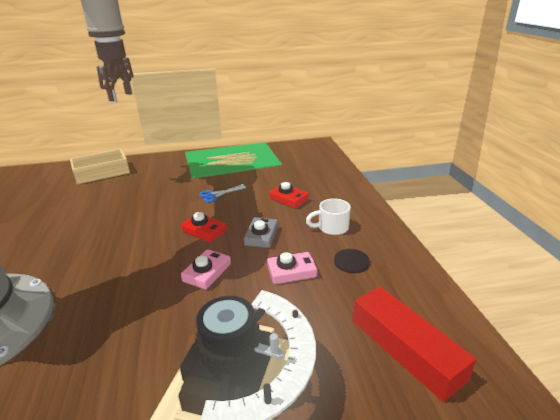

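The top view shows the lens at (423,275), the lever near (433,243), pegs at (397,227) and (463,258), and the grey release at (234,230). The side view shows the tall peg at (267,393), the short one at (295,314) and the post at (274,340).

Run:
```python
from h import *
t=load('top0')['pixels'][:,:,::-1]; s=load('side0')['pixels'][:,:,::-1]
a=cv2.resize(t[205:315,345:485],None,fx=4,fy=4,interpolation=cv2.INTER_CUBIC)[:,:400*1]
a=cv2.resize(t[205:315,355:480],(400,352),interpolation=cv2.INTER_CUBIC)
b=cv2.resize(s[285:420,180:330],(400,360),interpolation=cv2.INTER_CUBIC)[:352]
cv2.imwrite('pics/z.png',np.hstack([a,b]))
```

```text
(no output)
```

View pics/z.png

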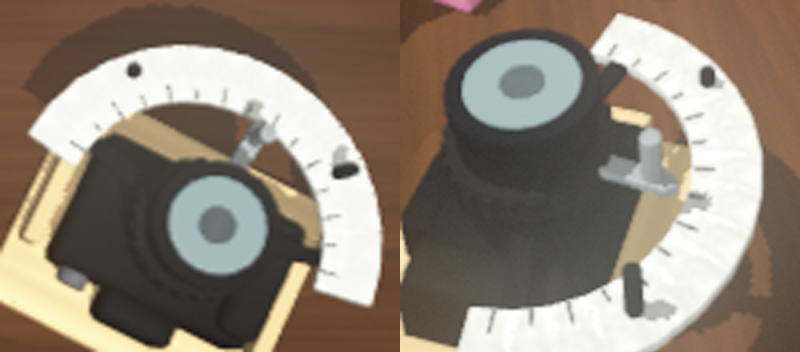

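The crops show the post top at about top(438,246) and side(274,336), the tall peg top at about top(465,258) and side(267,385), and the lens at top(423,275) and side(225,316).

Run:
```python
from h import *
T=load('top0');S=load('side0')
def tri(a,b):
    o1,d1=ray(T,*a);o2,d2=ray(S,*b)
    k=np.linalg.lstsq(np.c_[d1,-d2],o2-o1,rcond=None)[0]
    p=o1+k[0]*d1;q=o2+k[1]*d2;return (p+q)/2,np.linalg.norm(p-q)
P={}
for n,a,b,z in [('lens',(422.8,275.3),(225.4,315.7),.15),('post',(438,246),(274.1,335.6),.14),('tall',(465,258.4),(267,385.5),.121),('short',(397,226.8),(295.3,313.5),.101)]:
    p,e=tri(a,b); A=onz(T,*a,z);B=onz(S,*b,z);P[n]=(A+B)/2; print(n,p.round(4),round(e,4),'top',A.round(4),'side',B.round(4))
for n in ('post','tall','short'):
    d=P[n]-P['lens'];print(n,np.hypot(*d[:2]),np.degrees(np.arctan2(d[1],d[0])))
# release: white button top in top image, grey body
for n,c in(('top',T),('side',S)):
    im=c['pixels'];roi=(slice(205,260),slice(200,265)) if n=='top' else (slice(210,250),slice(240,285))
    h=cv2.cvtColor(im,cv2.COLOR_RGB2HSV)[roi]
    m=((h[...,2]>170)&(h[...,1]<60)).astype(np.uint8)
    ys,xs=np.nonzero(m);u=xs.mean()+roi[1].start;v=ys.mean()+roi[0].start
    print(n,len(xs),u,v,xs.min()+roi[1].start,xs.max()+roi[1].start,ys.min()+roi[0].start,ys.max()+roi[0].start,onz(c,u,v,.035),np.median(h.reshape(-1,3),0))
    P[n]=(u,v)
print(tri(P['top'],P['side']))
```

```text
lens [ 0.474  -0.2282  0.1502] 0.0003 top [ 0.4738 -0.2283  0.15  ] side [ 0.4741 -0.228   0.15  ]
post [ 0.536  -0.2657  0.1365] 0.0 top [ 0.5356 -0.2647  0.14  ] side [ 0.5356 -0.2688  0.14  ]
tall [ 0.5141 -0.327   0.1191] 0.0026 top [ 0.5126 -0.3262  0.121 ] side [ 0.5153 -0.3282  0.121 ]
short [ 0.5824 -0.1912  0.0941] 0.0005 top [ 0.581  -0.1896  0.101 ] side [ 0.5811 -0.1978  0.101 ]
post 0.07270384701985352 -32.038301241801065
tall 0.10682874369851401 -68.03692276589925
short 0.11250866791470318 17.8493858915631
top 97 237.0 231.0 232 242 226 236 [0.57625981 0.16379626 0.035     ] [ 11. 127.  90.]
side 84 258.9404761904762 224.07142857142858 254 264 220 228 [0.57533995 0.17274782 0.035     ] [ 12.  110.  112.5]
(array([0.57477458, 0.16321745, 0.04124407]), np.float64(0.0010964016610571748))
```

```bash
python3 -m creep '[[[2,-3,0],[0,0,-3.6]],[[2,-3,0],[0,0,-3.6]],[[2,-3,0],[0,0,-3.6]],[[2,-3,0],[0,0,-3.6]],[[2,-3,0],[0,0,-3.6]],[[2,-3,0],[0,0,-3.6]],[[2,-3,0],[0,0,-3.6]],[[2,-3,0],[0,0,-3.6]]]' 0 30
python3 -m creep '[[[2,-3.5,0],[0,0,0]],[[2,-3.5,0],[0,0,0]],[[2,-3.5,0],[0,0,0]],[[2,-3.5,0],[0,0,0]],[[2,-3.5,0],[0,0,0]],[[2,-3.5,0],[0,0,0]],[[2,-3.5,0],[0,0,0]],[[2,-3.5,0],[0,0,0]]]'
python3 -m creep '[[[0,-3.6,0],[0,0,0]],[[0,-3.6,0],[0,0,0]],[[0,-3.6,0],[0,0,0]],[[0,-3.6,0],[0,0,0]],[[0,-3.6,0],[0,0,0]],[[0,-3.6,0],[0,0,0]],[[0,-3.6,0],[0,0,0]],[[0,0,0],[0,0,0]]]'
```

```text
t: 0.82
tcp_pos: [0.4002, 0.3894, 0.2313]
tcp_rot: [0.421, 0.907, -0.0, -0.0]
ft_force: [1.0, 0.4, 0.5]
grip_width: -0.001
grasp_force: 0.0
t: 1.48
tcp_pos: [0.5601, 0.1091, 0.2314]
tcp_rot: [0.419, 0.908, 0.0, -0.0]
ft_force: [1.6, 0.8, 0.5]
grip_width: -0.002
grasp_force: 0.0
t: 2.15
tcp_pos: [0.5583, -0.1485, 0.2317]
tcp_rot: [0.423, 0.906, -0.001, 0.001]
ft_force: [-1.0, -1.5, -0.5]
grip_width: 0.0
grasp_force: 0.0
```

```bash
python3 -m creep '[[[0,-3,0],[0,0,0]],[[0,-3,-1],[0,0,0]],[[0.4,-3,-2],[0,0,0]],[[0,-1,-2],[0,0,0]],[[0,0,-1],[0,0,0]],[[0,0,0],[0,0,0]]]'
python3 - <<'E'
from h import *
c=grab('wrist','w1'); print(c['fx'],c['cx'],c['cy'],np.round(c['pose'],3).tolist())
E
```

```text
t: 2.65
tcp_pos: [0.5622, -0.2407, 0.1689]
tcp_rot: [0.42, 0.908, -0.0, -0.002]
ft_force: [-0.1, 0.0, -0.2]
grip_width: -0.002
grasp_force: 0.0
325.19226210127806 282.6098622346651 216.03900531344104 [[0.762, 0.618, 0.191, 0.513], [0.647, -0.727, -0.228, -0.181], [-0.002, 0.298, -0.955, 0.311], [0.0, 0.0, 0.0, 1.0]]
```

View pics/w1.png

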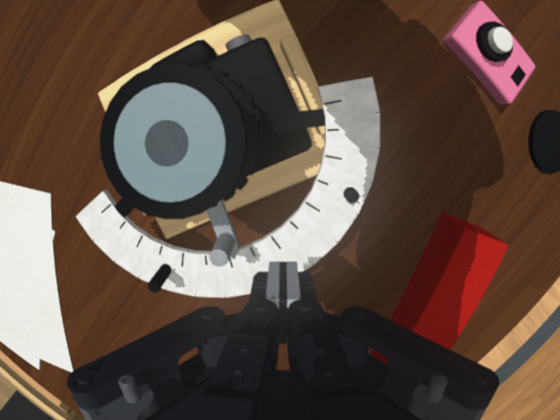

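The wrist view shows the lens at (167,143), the post top at (220,256), the tall peg from base (167,270) to top (155,284), and the fingertips at (283,282), to the right of the post.

Run:
```python
from h import *
c=load('w1')
L=onz(c,167,143,.152,1)
for n,p,z in [('post',(220,256),.14),('tall',(155.5,283),.121),('tallbase',(164,272),.091),('short',(352,195),.101),('tipL',(269,262),.169),('tipR',(298,262),.169)]:
    q=onz(c,*p,z,1);d=q-L;print(n,q.round(4),np.hypot(*d[:2]).round(4),np.degrees(np.arctan2(d[1],d[0])).round(1))
print(L)
```

```text
post [ 0.5354 -0.2641  0.14  ] 0.0705 -31.4
tall [ 0.515 -0.322  0.121] 0.1026 -67.2
tallbase [ 0.5156 -0.3302  0.091 ] 0.1104 -68.6
short [ 0.5813 -0.1896  0.101 ] 0.1125 19.6
tipL [ 0.5516 -0.2368  0.169 ] 0.0769 -7.1
tipR [ 0.5623 -0.2278  0.169 ] 0.087 -0.3
[ 0.47528667 -0.22734695  0.152     ]
```

```bash
python3 -m creep '[[[0.3,-0.4,-1.5],[0,0,0]],[[0,0,-1.5],[0,0,0]],[[0,0,-1.5],[0,0,0]],[[-0.4,-0.3,0],[0,0,0]],[[-0.4,-0.35,0],[0,0,0]],[[-0.4,-0.35,0],[0,0,0]],[[-0.4,-0.3,0],[0,0,0]],[[-0.4,-0.35,0],[0,0,0]]]'
python3 -m creep '[[[-0.4,-0.3,0],[0,0,0]],[[-0.4,-0.35,0],[0,0,0]],[[-0.4,-0.35,0],[0,0,0]],[[-0.4,-0.3,0],[0,0,0]],[[-0.4,-0.35,0],[0,0,0]],[[-0.4,-0.3,0],[0,0,0]],[[0,0,0],[0,0,0]]]'
python3 - <<'E'
from h import *
grab('wrist','w2')
E
```

```text
t: 3.37
tcp_pos: [0.547, -0.262, 0.1275]
tcp_rot: [0.419, 0.908, 0.0, 0.001]
ft_force: [2.5, 0.9, 0.6]
grip_width: -0.001
grasp_force: 1.2
t: 3.95
tcp_pos: [0.5213, -0.2817, 0.1262]
tcp_rot: [0.42, 0.908, -0.0, -0.0]
ft_force: [-0.3, 0.5, -0.2]
grip_width: 0.001
grasp_force: 0.0
```

View pics/w2.png

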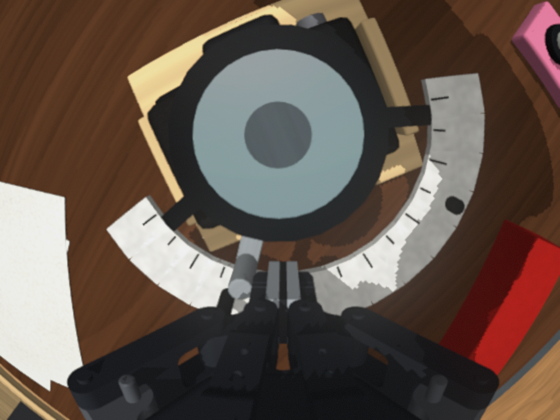

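The view shows the post top at (239,289), the lens at (278,134), and the tall peg near (227,300), mostly behind the finger body.

Run:
```python
from h import *
c=load('w2')
L=onz(c,278,134,.152,1)
for n,p,z in [('post',(239,289),.14),('leverroot',(251,238),.110)]:
    q=onz(c,*p,z,1);d=q-L;print(n,q.round(4),np.hypot(*d[:2]).round(4),np.degrees(np.arctan2(d[1],d[0])).round(1))
T=robot.get_obs()['tcp_pos'];d=T[:2]-[.4745,-.228];print(L,d@[-.766,-.643],d@[.643,-.766])
```

```text
post [ 0.5054 -0.292   0.14  ] 0.0714 -64.5
leverroot [ 0.4993 -0.2796  0.11  ] 0.0576 -64.7
[ 0.4746165  -0.22754431  0.152     ] -0.0018938336918254868 0.0712802532979623
```

```bash
python3 -m creep '[[[-0.15,-0.13,0],[0,0,0]],[[-0.15,-0.13,0],[0,0,0]],[[0,0,0],[0,0,0]],[[1,0.8,0],[0,0,0]],[[2,1.7,1],[0,0,0]],[[2,1.7,3],[0,0,0]],[[1,1,2],[0,0,0]],[[0,0,0],[0,0,0]]]'
python3 - <<'E'
from h import *
a=grab('wrist','w3');b=grab('top','t3');s=grab('side','s3')
A=cv2.resize(a['pixels'][60:340,60:440],(570,420),interpolation=cv2.INTER_CUBIC)
B=cv2.resize(s['pixels'][290:420,180:320],(226,210),interpolation=cv2.INTER_CUBIC)
C=cv2.resize(b['pixels'][205:315,365:480],(226,210),interpolation=cv2.INTER_CUBIC)
cv2.imwrite('pics/z3.png',np.hstack([A,np.vstack([B,C])])[:,:,::-1])
E
```

```text
t: 4.67
tcp_pos: [0.5844, -0.2286, 0.1899]
tcp_rot: [0.417, 0.909, 0.001, 0.003]
ft_force: [0.2, -0.3, 0.6]
grip_width: -0.0
grasp_force: 0.0
```

View pics/z3.png

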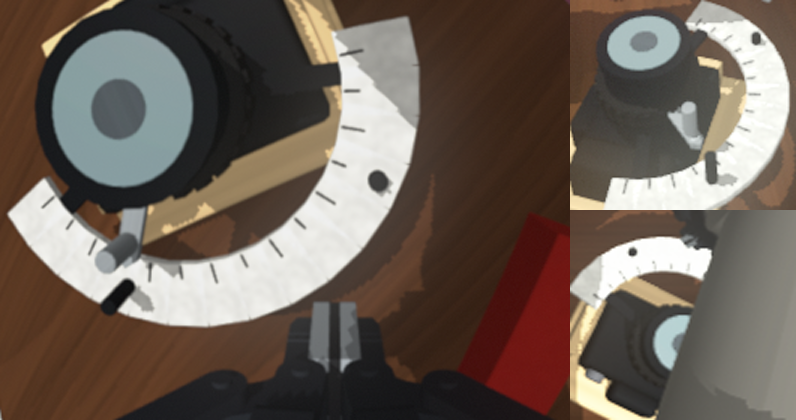

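In the wrist crop the lens is at full-frame (138.7,132.7), the post top at (131.5,233.5), the post base at about (147,222), and the tall peg from base (144.5,251) to top (135,264).

Run:
```python
from h import *
c=load('w3')
L=onz(c,138.7,132.7,.152,1)
for n,p,z in [('post',(131.5,233.5),.14),('tall',(135.5,263),.121),('base',(144.5,251.5),.091),('postbase',(147,222),.11)]:
    q=onz(c,*p,z,1);d=q-L;print(n,q.round(4),np.hypot(*d[:2]).round(4),np.degrees(np.arctan2(d[1],d[0])).round(1))
print(L)
S=load('s3')
# side: crop scale 1.614, offset 180,290
for n,p,z in [('lens',(643,42),.152),('post',(689,107),.14),('tall',(711,156),.121)]:
    q=onz(S,180+(p[0]-570)/1.614,290+p[1]/1.614,z)
    if n=='lens': L=q
    d=q-L;print(n,q.round(4),np.hypot(*d[:2]).round(4),np.degrees(np.arctan2(d[1],d[0])).round(1))
```

```text
post [ 0.5045 -0.2908  0.14  ] 0.0697 -64.9
tall [ 0.5168 -0.3221  0.121 ] 0.1032 -66.1
base [ 0.5153 -0.3281  0.091 ] 0.1081 -68.1
postbase [ 0.5052 -0.2928  0.11  ] 0.0718 -65.1
[ 0.4749741  -0.22770663  0.152     ]
lens [ 0.4739 -0.2306  0.152 ] 0.0 0.0
post [ 0.5041 -0.2966  0.14  ] 0.0726 -65.4
tall [ 0.5154 -0.3299  0.121 ] 0.1077 -67.3
```

```bash
python3 -m creep '[[[-0.4,0,0.5],[0,0,6.2]],[[-0.4,0,0.5],[0,0,6.2]],[[-0.4,0,0.5],[0,0,6.2]],[[-0.4,0,0.5],[0,0,6.2]],[[-0.4,0,0.5],[0,0,6.2]],[[-0.4,0,0.5],[0,0,6.2]],[[-0.4,0,0],[0,0,6.2]],[[-0.3,0,0],[0,0,6.2]]]'
python3 -m creep '[[[0,0,0],[0,0,0]],[[0,0,0],[0,0,0]]]'
python3 - <<'E'
from h import *
a=grab('wrist','w4');print(np.round(a['pose'],3).tolist())
A=cv2.resize(a['pixels'][30:330,10:410],(800,600),interpolation=cv2.INTER_CUBIC)
cv2.imwrite('pics/z4.png',A[:,:,::-1])
E
```

```text
t: 5.48
tcp_pos: [0.5474, -0.2321, 0.2156]
tcp_rot: [-0.002, 1.0, 0.0, -0.001]
ft_force: [0.6, -0.6, -1.1]
grip_width: 0.001
grasp_force: 0.0
t: 5.65
tcp_pos: [0.5479, -0.232, 0.2156]
tcp_rot: [0.002, 1.0, 0.0, -0.0]
ft_force: [0.7, 0.2, -0.4]
grip_width: 0.003
grasp_force: 0.0
[[0.005, 0.954, 0.3, 0.471], [1.0, -0.005, -0.0, -0.231], [0.001, 0.3, -0.954, 0.357], [0.0, 0.0, 0.0, 1.0]]
```

View pics/z4.png

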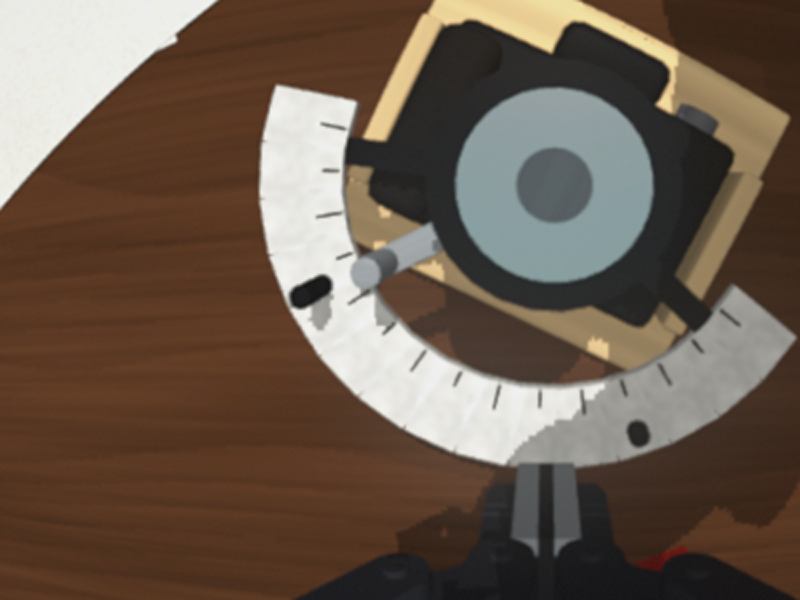

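Looking down the lens axis, the crop shows the lens at (554,185), the post top at (366,272), and the peg from base (320,286) to top (303,297).

Run:
```python
from h import *
c=load('w4')
L=onz(c,10+554/2,30+185/2,.152,1)
for n,p,z in [('post',(366,272),.14),('tall',(303,297),.121),('base',(320,286),.091),('postbase',(391,261),.11),('short',(638,434),.101)]:
    q=onz(c,10+p[0]/2,30+p[1]/2,z,1);d=q-L;print(n,q.round(4),np.hypot(*d[:2]).round(4),np.degrees(np.arctan2(d[1],d[0])).round(1))
print(L)
```

```text
post [ 0.5032 -0.2924  0.14  ] 0.0707 -66.4
tall [ 0.5148 -0.3242  0.121 ] 0.1045 -67.5
base [ 0.5158 -0.3277  0.091 ] 0.1081 -67.8
postbase [ 0.5036 -0.2905  0.11  ] 0.0691 -65.4
short [ 0.5802 -0.1909  0.101 ] 0.1116 19.2
[ 0.47489369 -0.22764315  0.152     ]
```

```bash
python3 -m creep '[[[0,-0.5,0],[0,0,-6.2]],[[0,-0.5,0],[0,0,-6.2]],[[-0.3,-0.6,0],[0,0,-6.2]],[[-0.3,-0.5,0],[0,0,-6.2]],[[-0.3,-0.5,0],[0,0,-6.2]],[[-0.3,-0.5,0],[0,0,-6.2]],[[-0.3,-0.5,0],[0,0,-6.2]],[[0,-0.5,0],[0,0,-6.2]]]'
python3 -m creep '[[[0,0,-2],[0,0,0]],[[0,0,-2],[0,0,0]],[[0,0,-2],[0,0,0]],[[0,0,-2],[0,0,0]],[[0,0,-1],[0,0,0]],[[-0.4,-0.3,0],[0,0,0]],[[-0.4,-0.35,0],[0,0,0]],[[0,0,0],[0,0,0]]]'
python3 - <<'E'
from h import *
T=robot.get_obs()['tcp_pos'];d=T[:2]-[.4747,-.2277];print(d@[-.766,-.643],d@[.643,-.766])
E
```

```text
t: 6.37
tcp_pos: [0.5331, -0.2729, 0.2159]
tcp_rot: [0.424, 0.906, -0.0, -0.0]
ft_force: [-0.1, 0.1, 0.2]
grip_width: 0.0
grasp_force: 0.0
t: 7.03
tcp_pos: [0.5249, -0.2806, 0.1273]
tcp_rot: [0.42, 0.907, -0.0, 0.0]
ft_force: [-0.8, -0.2, 0.4]
grip_width: 0.0
grasp_force: 0.0
-0.004408762628390976 0.07276233701047442
```

Now advance 6 mm along the push direction (to s ≈ 1.8 mm) and hold.

```bash
python3 -m creep '[[[-0.15,-0.13,0],[0,0,0]],[[-0.15,-0.13,0],[0,0,0]],[[-0.15,-0.13,0],[0,0,0]],[[0,0,0],[0,0,0]],[[0,0,0],[0,0,0]],[[0,0,0],[0,0,0]]]'
python3 - <<'E'
from h import *
T=robot.get_obs()['tcp_pos'];d=T[:2]-[.4747,-.2277];print(d@[-.766,-.643],d@[.643,-.766])
E
python3 -m creep '[[[1,0.8,0],[0,0,0]],[[2,1.7,1],[0,0,0]],[[1.5,2,3],[0,0,6.2]],[[0,2,3],[0,0,6.2]],[[0,0,2],[0,0,6.2]],[[0,0,0],[0,0,6.2]],[[-1,0,0],[0,0,6.2]],[[-1,0,0],[0,0,6.2]]]'
python3 -m creep '[[[0,-0.7,0],[0,0,6.2]],[[0,-0.7,0],[0,0,6.2]],[[0,0,0],[0,0,0]],[[0,0,0],[0,0,0]]]'
python3 - <<'E'
from h import *
a=grab('wrist','w5');print(np.round(a['pose'],3).tolist())
A=cv2.resize(a['pixels'][30:330,10:410],(800,600),interpolation=cv2.INTER_CUBIC)
cv2.imwrite('pics/z5.png',A[:,:,::-1])
E
```

```text
t: 7.53
tcp_pos: [0.5212, -0.2829, 0.1264]
tcp_rot: [0.419, 0.908, 0.0, 0.0]
ft_force: [-0.5, 0.0, -0.3]
grip_width: -0.002
grasp_force: 0.0
-9.45628709106834e-05 0.0721858120608878
t: 8.2
tcp_pos: [0.5469, -0.217, 0.2166]
tcp_rot: [0.105, 0.995, -0.0, 0.0]
ft_force: [-0.5, -0.9, -0.0]
grip_width: -0.001
grasp_force: 0.0
t: 8.53
tcp_pos: [0.5464, -0.2318, 0.2163]
tcp_rot: [0.002, 1.0, 0.0, 0.0]
ft_force: [-0.1, 0.5, -0.0]
grip_width: -0.002
grasp_force: 0.0
[[0.004, 0.954, 0.301, 0.47], [1.0, -0.004, -0.0, -0.23], [0.001, 0.301, -0.954, 0.358], [0.0, 0.0, 0.0, 1.0]]
```

View pics/z5.png

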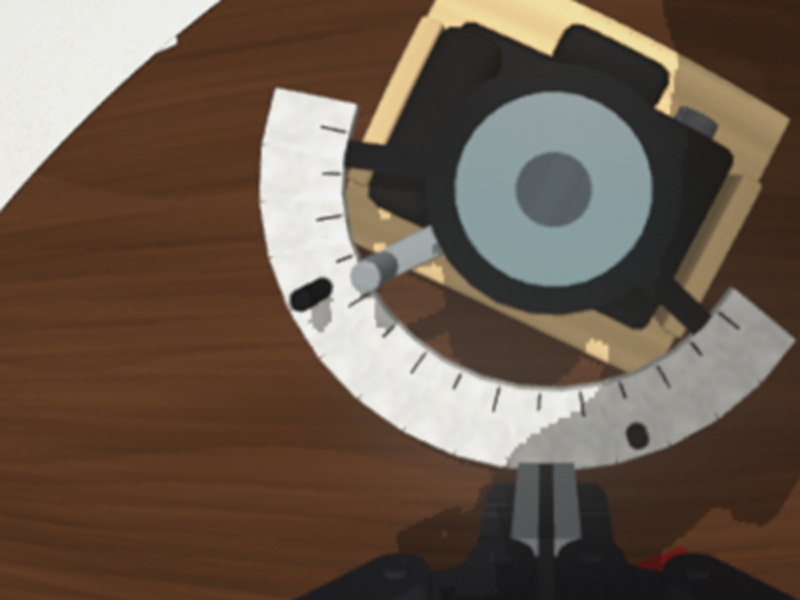

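Lever is still about 1.4° short; one more nudge, ~2 mm beyond the last commanded point.

```bash
python3 -m creep '[[[0,-0.5,0],[0,0,-6.2]],[[0,-0.5,0],[0,0,-6.2]],[[-0.3,-0.6,0],[0,0,-6.2]],[[-0.3,-0.5,0],[0,0,-6.2]],[[-0.3,-0.5,0],[0,0,-6.2]],[[-0.3,-0.5,0],[0,0,-6.2]],[[-0.1,-0.5,0],[0,0,-6.2]],[[0,-0.5,0],[0,0,-6.2]]]'
python3 -m creep '[[[0,0,-3],[0,0,0]],[[0,0,-3],[0,0,0]],[[0,0,-3],[0,0,0]],[[-0.4,-0.35,0],[0,0,0]],[[-0.4,-0.35,0],[0,0,0]],[[-0.4,-0.3,0],[0,0,0]],[[-0.17,-0.15,0],[0,0,0]],[[0,0,0],[0,0,0]]]'
python3 -m creep '[[[0,0,0],[0,0,0]],[[0,0,0],[0,0,0]]]'
python3 - <<'E'
from h import *
T=robot.get_obs()['tcp_pos'];d=T[:2]-[.4747,-.2277];print(d@[-.766,-.643],d@[.643,-.766])
E
python3 -m creep '[[[1,0.8,0],[0,0,0]],[[2,1.7,1],[0,0,0]],[[1.5,2,3],[0,0,6.2]],[[0,2,3],[0,0,6.2]],[[0,0,2],[0,0,6.2]],[[0,0,0],[0,0,6.2]],[[-1,0,0],[0,0,6.2]],[[-1,0,0],[0,0,6.2]]]'
python3 -m creep '[[[0,-0.7,0],[0,0,6.2]],[[0,-0.7,0],[0,0,6.2]],[[0,0,0],[0,0,0]],[[0,0,0],[0,0,0]]]'
python3 - <<'E'
from h import *
a=grab('wrist','w6')
A=cv2.resize(a['pixels'][30:330,10:410],(800,600),interpolation=cv2.INTER_CUBIC)
cv2.imwrite('pics/z6.png',A[:,:,::-1])
E
```

```text
t: 9.25
tcp_pos: [0.5332, -0.2724, 0.2163]
tcp_rot: [0.423, 0.906, 0.0, -0.0]
ft_force: [0.6, -0.2, 0.1]
grip_width: -0.001
grasp_force: 0.0
t: 9.92
tcp_pos: [0.5196, -0.2853, 0.128]
tcp_rot: [0.42, 0.908, 0.0, 0.001]
ft_force: [-0.0, -0.2, -0.6]
grip_width: 0.001
grasp_force: 0.0
t: 10.08
tcp_pos: [0.5199, -0.2845, 0.1272]
tcp_rot: [0.419, 0.908, 0.0, 0.001]
ft_force: [0.2, 0.2, 0.6]
grip_width: 0.0
grasp_force: 0.0
0.0019463121944763276 0.07259539249964266
t: 10.75
tcp_pos: [0.5453, -0.2185, 0.2169]
tcp_rot: [0.105, 0.995, -0.0, 0.001]
ft_force: [0.3, -0.6, -0.9]
grip_width: 0.0
grasp_force: 0.0
t: 11.08
tcp_pos: [0.5448, -0.2333, 0.2165]
tcp_rot: [0.002, 1.0, 0.0, 0.0]
ft_force: [0.3, 0.3, 0.1]
grip_width: -0.001
grasp_force: 0.0
```

View pics/z6.png

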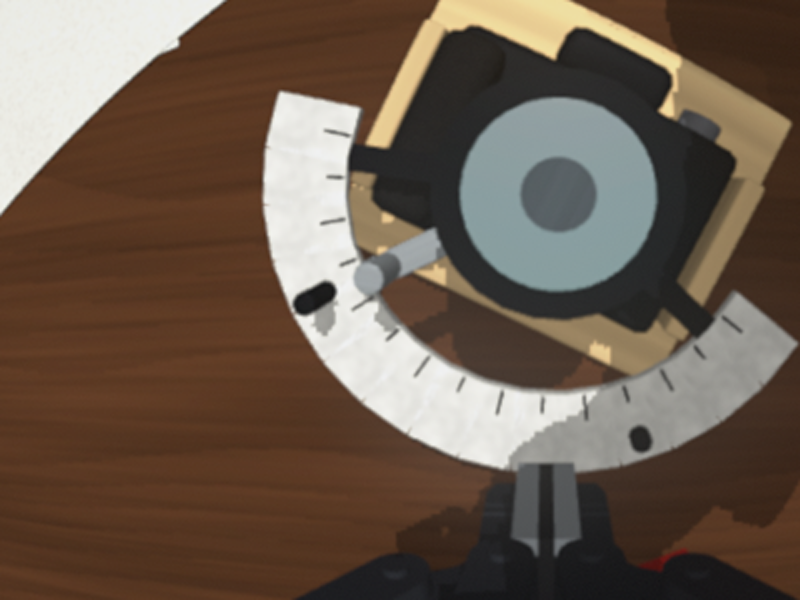

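The lever now points about 0.5° from the peg line (lens (558,194), post (368,278), peg (306,303)), which is good enough. On to the button.

```bash
python3 -m creep '[[[0,3.6,0],[0,0,0]],[[0,3.6,0],[0,0,0]],[[0,3.6,0],[0,0,0]],[[0,3.6,0],[0,0,0]],[[0,3.6,0],[0,0,0]],[[0.5,3.6,0],[0,0,0]],[[0.5,3.6,0],[0,0,0]],[[0.5,3.6,0],[0,0,0]]]'
python3 -m creep '[[[0.5,3.6,-1],[0,0,0]],[[0.5,3.6,-2],[0,0,0]],[[0.5,3.6,-3],[0,0,0]],[[0,0,-3],[0,0,0]],[[0,0,0],[0,0,0]],[[0,0,0],[0,0,0]],[[0,0,0],[0,0,0]]]'
python3 - <<'E'
from h import *
c=grab('wrist','w7')
h=cv2.cvtColor(c['pixels'],cv2.COLOR_RGB2HSV)
m=((h[...,2]>165)&(h[...,1]<50)).astype(np.uint8)
n,l,st,ce=cv2.connectedComponentsWithStats(m)
for i in range(1,n):
    if st[i,4]>80: print(st[i],ce[i].round(1),onz(c,*ce[i],.04,1).round(4))
A=c['pixels'].copy();cv2.imwrite('pics/z7.png',A[:,:,::-1])
E
```

```text
t: 11.8
tcp_pos: [0.5592, 0.0572, 0.2165]
tcp_rot: [0.001, 1.0, 0.0, 0.0]
ft_force: [1.1, -0.5, 0.4]
grip_width: -0.003
grasp_force: 0.0
t: 12.38
tcp_pos: [0.5744, 0.1579, 0.1311]
tcp_rot: [0.001, 1.0, -0.0, 0.0]
ft_force: [0.7, 0.0, 0.3]
grip_width: 0.002
grasp_force: 0.0
[ 131    1   91  112 3532] [175.4  57.5] [0.4506 0.0818 0.04  ]
[371  17  35  33 892] [388.5  32.9] [0.4319 0.2365 0.04  ]
[120  26  34  33 803] [135.8  41.6] [0.4337 0.0494 0.04  ]
[  0  66  25  64 923] [ 9.5 91.3] [ 0.4508 -0.0905  0.04  ]
[526 110  25  97 760] [540.1 157.4] [0.5162 0.3932 0.04  ]
[ 236  164  129  104 5032] [301.6 214.6] [0.5702 0.1734 0.04  ]
[270 204  35  36 991] [286.6 221.6] [0.5758 0.1622 0.04  ]
[110 247  26  30 605] [122.8 261.2] [0.6119 0.0208 0.04  ]
[266 262  13  46 450] [273.1 282.7] [0.6283 0.1512 0.04  ]
[287 262  13  44 423] [292.1 280.9] [0.6267 0.1667 0.04  ]
[464 305  22  26 453] [473.9 317.2] [0.6783 0.3506 0.04  ]
[278 349  11  20 169] [282.8 359.7] [0.7139 0.1589 0.04  ]
```

View pics/z7.png

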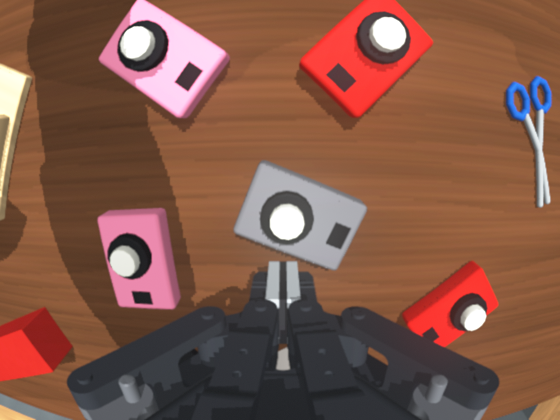

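The grey box's button is at pixel (287,222), i.e. (0.576, 0.162); the tip needs about +0.4 cm in y.

```bash
python3 -m creep '[[[0.1,0.4,-2],[0,0,0]],[[0,0,-2.5],[0,0,0]],[[0,0,-2.5],[0,0,0]],[[0,0,-1],[0,0,0]],[[0,0,0],[0,0,0]]]'
python3 -m creep '[[[0,0,-0.2],[0,0,0]],[[0,0,-0.2],[0,0,0]],[[0,0,-0.2],[0,0,0]],[[0,0,0],[0,0,0]]]'
python3 -m creep '[[[0,0,-0.2],[0,0,0]],[[0,0,-0.1],[0,0,0]],[[0,0,0],[0,0,0]]]'
```

```text
t: 12.85
tcp_pos: [0.5744, 0.1615, 0.0492]
tcp_rot: [0.001, 1.0, -0.0, -0.001]
ft_force: [-1.2, -0.8, 1.2]
grip_width: 0.002
grasp_force: 0.0
t: 13.18
tcp_pos: [0.5757, 0.1624, 0.0448]
tcp_rot: [0.0, 1.0, 0.0, 0.001]
ft_force: [2.2, -0.6, 2.9]
grip_width: -0.006
grasp_force: 1.6
t: 13.43
tcp_pos: [0.5758, 0.1625, 0.0419]
tcp_rot: [0.0, 1.0, 0.0, 0.001]
ft_force: [-0.2, -2.1, 15.8]
grip_width: -0.001
grasp_force: 7.8
```

```bash
python3 -m creep '[[[0,0,-0.1],[0,0,0]],[[0,0,0],[0,0,0]],[[0,0,0],[0,0,0]]]'
```

```text
t: 13.68
tcp_pos: [0.5759, 0.1625, 0.0417]
tcp_rot: [0.0, 1.0, 0.0, 0.001]
ft_force: [-3.8, -3.8, 29.4]
grip_width: 0.004
grasp_force: 14.8
```

Bottomed: force rises with no travel. Lift straight up.

```bash
python3 -m creep '[[[0,0,0.3],[0,0,0]],[[0,0,0.5],[0,0,0]],[[0,0,1.5],[0,0,0]],[[0,0,3],[0,0,0]],[[0,0,3],[0,0,0]],[[0,0,0.5],[0,0,0]],[[0,0,0],[0,0,0]],[[0,0,0],[0,0,0]]]'
python3 - <<'E'
from h import *
c=grab('wrist','w8');h=cv2.cvtColor(c['pixels'],cv2.COLOR_RGB2HSV)
m=((h[...,2]>165)&(h[...,1]<50)).astype(np.uint8)
n,l,st,ce=cv2.connectedComponentsWithStats(m)
for i in range(1,n):
    if abs(st[i,4]-950)<250: print(st[i],ce[i].round(1),onz(c,*ce[i],.045,1).round(4))
# lever unchanged in side view?
a=load('s3')['pixels'];b=grab('side','s8')['pixels']
t=a[340:375,235:270]; print(cv2.minMaxLoc(cv2.matchTemplate(b[325:390,220:285].copy(),t.copy(),cv2.TM_CCOEFF_NORMED)))
E
```

```text
t: 14.35
tcp_pos: [0.5744, 0.1625, 0.1276]
tcp_rot: [-0.0, 1.0, 0.0, -0.0]
ft_force: [-0.4, 0.9, -0.1]
grip_width: 0.0
grasp_force: 0.0
[367  15  35  34 924] [384.2  31.4] [0.4333 0.2348 0.045 ]
[113  26  34  33 794] [128.8  41.3] [0.4351 0.0518 0.045 ]
[524 110  26  99 787] [539.2 158.4] [0.5157 0.3882 0.045 ]
[ 263  205   36   37 1015] [280.2 223.1] [0.574  0.1621 0.045 ]
(-0.21754200756549835, 0.9822338223457336, (29, 0), (14, 15))
```

Box and button are where they were, the button is up, and the hand is clear.

```bash
python3 -c "
from plant import robot
print(robot.close_job())"
```

```text
the job is handed in; nothing more can be done
None
```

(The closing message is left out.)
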